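# Load the sample centrifuge in balance

## Robot

A 6-joint arm with a two-finger parallel gripper is mounted at the origin on a cart in front of the work surface, level with it; the furniture and walls round the work are solid. World frame = base frame: x ahead of the robot, y to its left, z up, the work surface at z = 0. Lengths are in mm, angles in rad, forces in N, time in s.
With the tool pointing down it reaches from about 300 to 775 mm from the base axis. Payload 14.6 kg.
Tool frame: the origin (TCP) lies on the centre line of the jaws, within the pads' length; the fingertips stand 19 mm ahead of it and the grasp point (between the pads) is the TCP (bot.tip_reach is the distance from the TCP to the fingertips, in mm); y points along the fingers, x is the direction in which the jaws open and shut, and the axes are right-handed (so a half turn about y gives the same grasp; the last joint's range is limited). The gripper opens to 85 mm and grips with 20 to 120 N. Pads are 22 mm wide; open, the fingers measure 114 mm over their backs; the gripper's body (76 mm by 85 mm) begins 54 mm behind the grasp point. The pads swing forward as they close: fully open they stand 13 mm farther back than shut.
Start: joints at [-1.318, 0.3, 1.521, -0, 1.321, -0.067], TCP at [172.9, -522.106, 250.281] pointing down, gripper open.
Joint ranges: [-3.03, 3.03], [-0.79, 2.21], [0.23, 2.52], [-1.04, 4.18], [0, 3.07], [-2.55, 2.55]. Speed limits (rad/s): [2.22, 2.22, 2.57, 3.14, 3.14, 3.14].

## Interface

Orientations are given as a unit quaternion [w, x, y, z].
In Python, from rig import bot gives the robot as it stands. Calls block until the motion is done:
- bot.move_to(position, orientation): joint-space move of the TCP to a pose.
- bot.servo_line(position, attitude=None, speed=150, until_force=None): straight line of the TCP; attitude=None keeps the orientation; speed is the mean speed in mm/s. With until_force (N) it stops when the force on the tool has changed by that much, and returns True; else False.
- bot.move_joints(angles): joint-space move.
- bot.move_gripper(opening, grip_force=None): finger opening in mm; grip_force is the grip in N (None keeps the last); returns when the fingers have stopped.
- bot.dwell(seconds).
- bot.ik(position, orientation): joint angles nearest the present ones, or None.
- bot.read_state(): the state.
- bot.read_camera(name): name is "scene" or "side" or "wrist"; returns a dict with "image" (384x512x3 uint8, blue, green, red), "depth" (384x512 float32, mm along the optical axis (not along the pixel's ray), 0 where there is no reading), "fovy" (degrees; the focal length in pixels is half the picture's height over the tangent of half this angle, whatever the lens; pixels are square), "cx", "cy" (the principal point, pixels), "k1" (the pictures are not rectified: a ray, as slopes to the right and down, at radius r is drawn at 1 + k1 r^2 times it, then the intrinsics apply), "eye" and "attitude" of the camera in the world; the wrist camera has in their place "mount" (4x4, takes a point from camera to tool coordinates, whose origin is the TCP and whose axes are the tool frame's). Camera axes: x right, y down, z forward; pixel columns grow to the right and rows downward; lengths in mm; the calibration is good to about 2 mm. A picture is of the moment at which its call begins: read the wrist's pose just before it.
A pose or a line that the arm cannot do raises bot.MotionError and nothing moves.
- bot.finish_job(): hands the job in, once; it reports no verdict.
The state is a dict: "clock": time; "joint_positions": joint angles; "qvel": joint speeds; "effort": joint torques, N m; "ee_pos": TCP position; "tool_rot": TCP orientation; "ft_force": force on the tool from outside, world axes, zero at the start; "moment": the same for the moment, N m; "grip_width": finger opening in mm.
Only numpy, scipy, OpenCV 4.12 (cv2) and the standard library are available. Lean on these libraries where they do the work, as an engineer would, in place of code of your own. Each camera call takes 0.05 s, during which the arm holds its last target. There are 200 camera calls.

## Task

Load the open centrifuge so that it will run in balance: stand the two dark-capped vials in buckets opposite each other and the two yellow-capped tubes in the other two opposite buckets, each standing upright, right down on its bucket's floor. Never let a sample fall over, and leave the blue-capped tube and the red-capped dropper bottle standing where they are, for they must not be spun.

Things in the scene. Friction and masses are not known exactly. Their poses are not given: they have to be found in the camera images.
- sample_vial_1_mid (a point): one of two identical sample vials (whitish glass, dark grey to black ribbed cap), 29 mm in diameter, 74 mm tall, upright at the start; the point is its centre, 37 mm above its foot; z up. About 45 g. Pinch it across its upper half, below 66 mm above the foot (the cap's top 8 mm give no hold)
- sample_vial_2_mid (a point): one of two identical sample vials (whitish glass, dark grey to black ribbed cap), 29 mm in diameter, 74 mm tall, upright at the start; the point is its centre, 37 mm above its foot; z up. About 45 g. Pinch it across its upper half, below 66 mm above the foot (the cap's top 8 mm give no hold)
- yellow_tube_1_mid (a point): one of two identical sample tubes with a ribbed YELLOW screw cap (clear body, straw-coloured content), body 28 mm and cap 30 mm in diameter, 80 mm tall (cap: top 18 mm), flat foot, upright at the start; the point is its centre, 40 mm above its foot; z up. About 35 g. Pinch it across its upper half
- yellow_tube_2_mid (a point): one of two identical sample tubes with a ribbed YELLOW screw cap (clear body, straw-coloured content), body 28 mm and cap 30 mm in diameter, 80 mm tall (cap: top 18 mm), flat foot, upright at the start; the point is its centre, 40 mm above its foot; z up. About 35 g. Pinch it across its upper half
- blue_tube_mid (a point): a tube of the same shape and size (30 mm over the cap, 80 mm tall) with a BLUE cap and dark red content: not to be spun, leave it. The point is its centre, 40 mm above its foot
- red_dropper_mid (a point): small white squeeze bottle with a pointed RED cap, 29 mm in diameter, 86 mm tall: no sample, leave it. The point is its centre, 43 mm above its foot
- bucket_a_floor (a point): centre of the inner floor of one of four like round dark steel buckets in the open white centrifuge's rotor, opposite bucket c; z up; floors 90 mm above the worktop. Each bucket is 30 mm deep and 43 mm wide inside, flaring to 49 mm at the mouth (55 mm outside); its centre is 64 mm from the upright rotor axis
- bucket_b_floor (a point): centre of the inner floor of one of four like round dark steel buckets in the open white centrifuge's rotor, opposite bucket d; z up; floors 90 mm above the worktop. The bowl is 226 mm across; its rim and the housing's top lie 125 mm above the worktop, 5 mm above the bucket mouths
- bucket_c_floor (a point): centre of the inner floor of one of four like round dark steel buckets in the open white centrifuge's rotor, opposite bucket a; z up; floors 90 mm above the worktop. The rotor can turn about its upright axis, stiffly (about 3 N pushing on a bucket), and stands at any angle at the start; each bucket hangs on two trunnions, swings a little radially if pushed and hangs level again by its weight
- bucket_d_floor (a point): centre of the inner floor of one of four like round dark steel buckets in the open white centrifuge's rotor, opposite bucket b; z up; floors 90 mm above the worktop. The lid leans back behind the bowl, up to 0.40 m high; housing 280 mm wide, reaching from 195 mm before to 145 mm behind the rotor axis
There are look-alikes about, which are no part of the job. What is shaped like the part that bears yellow_tube_1_mid but green is not meant.

How it is judged:
By the outcome, as a careful person would: the job done as asked, in the order asked, and still so for the second after the job is handed in, with the robot touching nothing.
It also fails if it takes over 106 s, if anything falls off the work surface, if the arm or the gripper's body presses on something with over 40 N, if the wrist force passes 120 N, or if a joint passes its speed limit or range.

## Working session

There is one attempt and no reset: what is moved stays moved. The work goes in short steps, each a Python script; the robot and the scene stay as the last script left them, time stands still between calls to the robot, and variables do not carry over. Pictures are saved under pics/ and viewed, about 12 in all and at most 16, crops included, and the job is handed in when it is done.

```bash
ls; mkdir -p pics; cat > h.py <<'E'
import numpy as np, cv2
from rig import bot
from scipy.spatial.transform import Rotation as R
def rot(q): return R.from_quat([q[1],q[2],q[3],q[0]]).as_matrix()
def cam(name):
    s=bot.read_state(); c=bot.read_camera(name)
    if name=="wrist":
        T=np.eye(4);T[:3,:3]=rot(s["tool_rot"]);T[:3,3]=s["ee_pos"]
        M=T@np.array(c["mount"]); c["E"]=M[:3,3];c["A"]=M[:3,:3]
    else:
        c["E"]=np.array(c["eye"]);a=np.array(c["attitude"]);c["A"]=a if a.shape==(3,3) else rot(a)
    c["f"]=c["image"].shape[0]/2/np.tan(np.radians(c["fovy"])/2)
    return c
def slopes(c,uv):
    d=(np.atleast_2d(uv).astype(float)-[c["cx"],c["cy"]])/c["f"]
    p=d.copy()
    for _ in range(20): p=d/(1+c["k1"]*(p**2).sum(1,keepdims=True))
    return p
def ray(c,uv):
    p=slopes(c,uv); return np.c_[p,np.ones(len(p))]@c["A"].T
def onz(c,uv,z):
    d=ray(c,uv); return c["E"]+d*((z-c["E"][2])/d[:,2])[:,None]
def cloud(c):
    h,w=c["depth"].shape; v,u=np.mgrid[:h,:w]
    d=ray(c,np.c_[u.ravel(),v.ravel()])
    return (c["E"]+d*c["depth"].ravel()[:,None]).reshape(h,w,3)
E
python3 - <<'E'
from h import *
import pickle
s=bot.read_state();print(s)
for n in("scene","side","wrist"):
    c=cam(n);cv2.imwrite(f"pics/{n}0.png",c["image"]);pickle.dump(c,open(n+"0.pkl","wb"))
    print(n,c["E"].round(),c["A"][:,2].round(2),c["fovy"],c["k1"],(c["depth"]>0).mean())
E
```

```text
pics
{'clock': 0.0, 'joint_positions': array([-1.31761882e+00,  3.00500869e-01,  1.52159402e+00, -1.38201835e-05,
        1.32071853e+00, -6.66120373e-02]), 'qvel': array([-0.00145468,  0.0001429 ,  0.00132825,  0.00109194,  0.00044349,
        0.00120333]), 'effort': array([-8.63138648e-04, -5.43504167e+01, -3.61789906e+01, -1.34357747e-04,
        4.05921208e-03,  3.48578169e-06]), 'ee_pos': array([ 172.83463262, -521.90667391,  249.69950392]), 'tool_rot': array([ 0.57350158, -0.57295799,  0.41434911, -0.41367849]), 'ft_force': array([ 0.26865039, -0.29572753, -0.7464717 ]), 'moment': array([-0.01602447, -0.01166835, -0.00697019]), 'grip_width': 85.3532328819102}
scene [  71. -849.  870.] [ 0.39  0.65 -0.65] 45.235247100928206 -0.09305874994896586 0.9850870768229166
side [ 142. -798.  650.] [ 0.37  0.73 -0.58] 51.27407243351821 -0.12825353507497195 0.9936116536458334
wrist [ 240. -500.  373.] [-0.26 -0.09 -0.96] 71.08962850812141 -0.011876095519161689 0.9961395263671875
```

View pics/scene0.png

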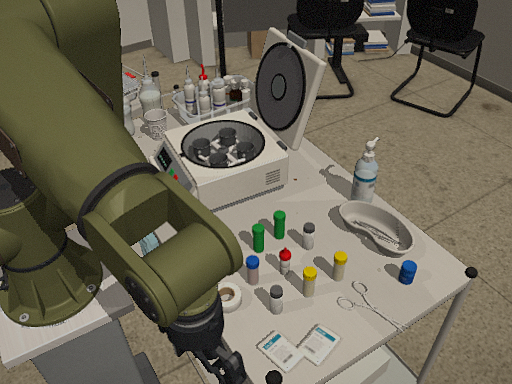

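View pics/side0.png

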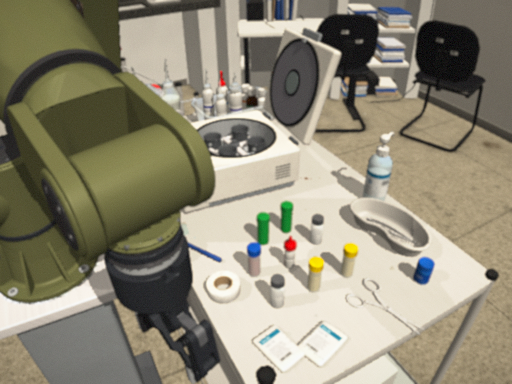

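Scene view: yellow caps at (309,272) and (340,257), dark-capped vials at (276,292) and (308,229), blue tube at (252,262), red dropper at (285,253), green look-alikes at (258,231) and (279,217), centrifuge bowl around (222,143). The side view agrees.

```bash
python3 - <<'E'
from h import *
import pickle
for n in("scene","side"):
    c=pickle.load(open(n+"0.pkl","rb"));P=cloud(c);im=c["image"]
    hsv=cv2.cvtColor(im,cv2.COLOR_BGR2HSV)
    m=((P[...,2]>25)&(P[...,2]<95)&(P[...,0]>300)).astype(np.uint8)
    k,l,st,ce=cv2.connectedComponentsWithStats(m)
    print(n)
    for i in range(1,k):
        if 60<st[i,4]<1500:
            q=P[l==i]; zt=np.percentile(q[:,2],98); top=(l==i)&(P[...,2]>zt-4)
            t=P[top]; full=(l==i)
            # near surface: axis from xy extents of points; circle fit
            b=q[(q[:,2]<zt-6)]
            A=np.c_[2*b[:,:2],np.ones(len(b))]; s=np.linalg.lstsq(A,(b[:,:2]**2).sum(1),rcond=None)[0]
            print(ce[i].round(),st[i,4],"ztop %.0f"%zt,"topmean",t[:,:2].mean(0).round(),"topext",np.ptp(t[:,:2],axis=0).round(),"fit",s[:2].round(),"r %.0f"%np.sqrt(max(0,s[2]+s[:2]@s[:2])),"hsv",np.median(hsv[top],axis=0))
    # housing top
    hm=(abs(P[...,2]-125)<6)&(hsv[...,2]>120)&(P[...,0]>300)&(P[...,0]<900)
    q=P[hm];print("housing",len(q),np.percentile(q,[2,50,98],axis=0).round())
    dk=(P[...,2]>105)&(P[...,2]<128)&(hsv[...,2]<90)&(P[...,1]>-450)&(P[...,0]>350)&(P[...,0]<900)
    q=P[dk];print("dark",len(q),np.percentile(q,[2,50,98],axis=0).round())
E
```

```text
scene
[129.  82.] 281 ztop 56 topmean [499. 813.] topext [ 60. 119.] fit [479. 800.] r 50 hsv [ 21.5  11.  146.5]
[155.  78.] 103 ztop 87 topmean [581. 732.] topext [19. 31.] fit [581. 729.] r 9 hsv [18. 45. 32.]
[154. 117.] 659 ztop 92 topmean [473. 497.] topext [ 86. 135.] fit [458. 475.] r 54 hsv [ 23.  35. 123.]
[128. 121.] 134 ztop 94 topmean [389. 495.] topext [27. 19.] fit [387. 508.] r 14 hsv [ 34.   16.  130.5]
[222. 148.] 1046 ztop 95 topmean [555. 139.] topext [208. 183.] fit [565. 155.] r 82 hsv [ 18.  22. 118.]
[166. 165.] 536 ztop 95 topmean [398. 128.] topext [ 30. 251.] fit [386. 180.] r 56 hsv [26. 18. 97.]
[363. 188.] 439 ztop 94 topmean [ 805. -194.] topext [42. 40.] fit [ 821. -177.] r 29 hsv [ 98. 204.  84.]
[379. 223.] 963 ztop 45 topmean [ 757. -309.] topext [123. 216.] fit [ 741. -299.] r 82 hsv [ 19.  32. 168.]
[279. 221.] 237 ztop 81 topmean [ 546. -168.] topext [27. 26.] fit [ 546. -168.] r 13 hsv [ 66.5 198.5 126. ]
[308. 233.] 219 ztop 75 topmean [ 586. -238.] topext [26. 25.] fit [ 587. -237.] r 13 hsv [16. 20. 82.]
[258. 235.] 244 ztop 80 topmean [ 476.
[... 2647 characters left out ...]
.] r 13 hsv [108. 217. 202.]
[349. 256.] 342 ztop 82 topmean [ 587. -359.] topext [29. 28.] fit [ 588. -359.] r 12 hsv [ 27. 255. 249.]
[315. 270.] 386 ztop 82 topmean [ 502. -357.] topext [29. 30.] fit [ 502. -356.] r 14 hsv [ 27. 255. 250.]
[425. 267.] 313 ztop 55 topmean [ 718. -454.] topext [34. 33.] fit [ 719. -453.] r 17 hsv [107.  213.  202.5]
[223. 283.] 368 ztop 28 topmean [ 335. -274.] topext [67. 69.] fit [0. 0.] r 0 hsv [ 25.  12. 251.]
[277. 287.] 365 ztop 76 topmean [ 414. -354.] topext [26. 27.] fit [ 415. -354.] r 14 hsv [ 18.  17. 115.]
housing 2074 [[ 451. -202.  119.]
 [ 617.   29.  126.]
 [ 815.  513.  130.]]
dark 616 [[482.  46. 105.]
 [580. 112. 114.]
 [667. 192. 127.]]
```

View pics/wrist0.png

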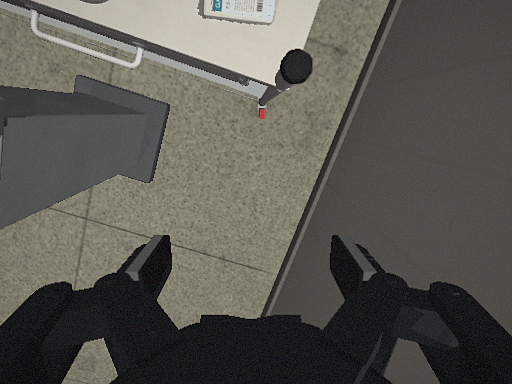

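```bash
cat >> h.py <<'E'
def down(deg):
    a=np.radians(deg); x=np.array([np.cos(a),np.sin(a),0]);y=np.array([0,0,-1.])
    q=R.from_matrix(np.c_[x,y,np.cross(x,y)]).as_quat(); return np.array([q[3],q[0],q[1],q[2]])
E
python3 - <<'E'
from h import *
import pickle
c=pickle.load(open("wrist0.pkl","rb")); print(np.round(c["mount"],2)); s=bot.read_state();print(rot(s["tool_rot"]).round(2))
c=pickle.load(open("scene0.pkl","rb"));P=cloud(c)
q=P[60:150,190:330].reshape(-1,3); q=q[(q[:,0]>350)&(q[:,0]<1000)&(q[:,1]<450)]
for z in range(130,420,40):
    b=q[(q[:,2]>z)&(q[:,2]<z+40)]
    if len(b): print(z,len(b),np.percentile(b[:,:2],[5,50,95],axis=0).round().tolist())
h=P[100:230,150:300].reshape(-1,3);h=h[(abs(h[:,2]-125)<3)&(h[:,0]>380)&(h[:,0]<830)&(abs(h[:,1]-80)<250)]
print("box",cv2.minAreaRect(h[:,:2].astype(np.float32)))
for a in range(0,360,30):
    for p in ([560,110,350],[414,-353,60],[587,-238,60],[587,-357,60],[620,150,145]):
        j=bot.ik(p,down(a)); print(a,p,None if j is None else np.round(j,2))
E
```

```text
[[   1.      0.     -0.      0.42]
 [   0.     -0.28    0.96 -123.14]
 [   0.     -0.96   -0.28   70.53]
 [   0.      0.      0.      1.  ]]
[[ 0.31 -0.    0.95]
 [-0.95  0.    0.31]
 [-0.   -1.    0.  ]]
130 913 [[672.0, -26.0], [696.0, 113.0], [713.0, 418.0]]
170 880 [[696.0, -27.0], [708.0, 80.0], [721.0, 236.0]]
210 893 [[709.0, -28.0], [720.0, 73.0], [733.0, 219.0]]
250 960 [[722.0, -29.0], [732.0, 73.0], [745.0, 216.0]]
290 774 [[734.0, -30.0], [744.0, 42.0], [753.0, 158.0]]
330 455 [[746.0, -33.0], [753.0, -3.0], [769.0, 67.0]]
370 20 [[759.0, -28.0], [763.0, -21.0], [772.0, -11.0]]
box ((564.5284423828125, 120.724609375), (284.2200622558594, 296.5069274902344), 84.91765594482422)
0 [560, 110, 350] [ 0.13  0.29  1.3  -0.    1.55  0.13]
0 [414, -353, 60] [-0.77  0.52  1.7  -0.    0.92 -0.77]
0 [587, -238, 60] [-0.44  0.69  1.42 -0.    1.03 -0.44]
0 [587, -357, 60] [-0.6   0.79  1.23 -0.    1.12 -0.6 ]
0 [620, 150, 145] [ 0.18  0.59  1.36 -0.    1.19  0.18]
30 [560, 110, 350] [ 0.13  0.29  1.3  -0.    1.55 -0.39]
30 [414, -353, 60] [-0.77  0.52  1.7  -0.    0.92 -1.3 ]
30 [587, 
[... 2003 characters left out ...]
.    1.03  1.13]
270 [587, -357, 60] [-0.6   0.79  1.23 -0.    1.12  0.97]
270 [620, 150, 145] [ 0.18  0.59  1.36 -0.    1.19  1.75]
300 [560, 110, 350] [0.13 0.29 1.3  0.   1.55 1.18]
300 [414, -353, 60] [-0.77  0.52  1.7  -0.    0.92  0.27]
300 [587, -238, 60] [-0.44  0.69  1.42  0.    1.03  0.6 ]
300 [587, -357, 60] [-0.6   0.79  1.23  0.    1.12  0.45]
300 [620, 150, 145] [0.18 0.59 1.36 0.   1.19 1.23]
330 [560, 110, 350] [ 0.13  0.29  1.3  -0.    1.55  0.65]
330 [414, -353, 60] [-0.77  0.52  1.7  -0.    0.92 -0.25]
330 [587, -238, 60] [-0.44  0.69  1.42 -0.    1.03  0.08]
330 [587, -357, 60] [-0.6   0.79  1.23 -0.    1.12 -0.08]
330 [620, 150, 145] [ 0.18  0.59  1.36 -0.    1.19  0.7 ]
```

```bash
python3 - <<'E'
from h import *
import pickle
bot.move_to([530,105,340],down(90))
c=cam("wrist");cv2.imwrite("pics/w1.png",c["image"]);pickle.dump(c,open("w1.pkl","wb"))
print(bot.read_state()["clock"],c["E"],(c["depth"]>0).mean())
E
```

```text
2.775 [459.67640619 104.04237541 463.04440561] 0.9960530598958334
```

View pics/w1.png

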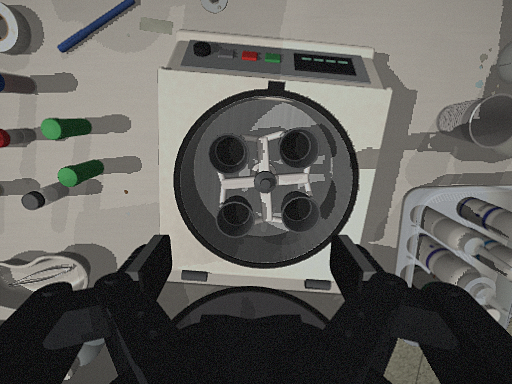

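The wrist view shows the hub at about (265,182) and the four buckets at (229,151), (298,146), (236,215) and (300,211), all empty.

```bash
python3 - <<'E'
from h import *
import pickle
from scipy.optimize import least_squares
c=pickle.load(open("w1.pkl","rb"));P=cloud(c)
px=np.array([[229,151],[298,146],[300,211],[236,215],[265,182]])
print(onz(c,px,120)[:,:2].round())
q=P.reshape(-1,3); C0=onz(c,px[:4],120)[:,:2]; m=C0.mean(0)
rim=q[(abs(q[:,2]-120)<4)&(np.hypot(*(q[:,:2]-m).T)<100)]
def ctr(p): a=p[2]+np.arange(4)*np.pi/2; return p[:2]+64*np.c_[np.cos(a),np.sin(a)]
v=C0[0]-m
def f(p):
    d=np.hypot(*(rim[:,None,:2]-ctr(p)[None]).transpose(2,0,1)).min(1); return d-26
r=least_squares(f,[*m,np.arctan2(v[1],v[0])],loss="soft_l1")
print(len(rim),r.x,np.abs(r.fun).mean()); print(ctr(r.x).round(1))
for b in ctr(r.x):
    n=q[np.hypot(*(q[:,:2]-b).T)<20]; k=n[(n[:,2]<100)&(n[:,2]>70)]; print("floor",len(k),np.median(k[:,2]) if len(k) else None)
    e=rim[np.hypot(*(rim[:,:2]-b).T)<32]; print(len(e),cv2.minEnclosingCircle(e[:,:2].astype(np.float32)))
b=q[(abs(q[:,2]-125)<2.5)&(abs(np.hypot(*(q[:,:2]-m).T)-116)<8)]
A=np.c_[2*b[:,:2],np.ones(len(b))]; s=np.linalg.lstsq(A,(b[:,:2]**2).sum(1),rcond=None)[0];print("bowl",s[:2],np.sqrt(s[2]+s[:2]@s[:2]))
E
```

```text
[[506.  77.]
 [500. 165.]
 [588. 171.]
 [593.  84.]
 [547. 123.]]
1359 [551.47347695 123.98494204  -2.27874411] 1.1369089202465952
[[509.9  75.4]
 [600.1  82.4]
 [593.1 172.6]
 [502.9 165.6]]
floor 636 90.4626841801122
373 ((510.2294921875, 75.41163635253906), 27.142704010009766)
floor 439 90.46147052063355
298 ((600.6781616210938, 82.16373443603516), 27.49784278869629)
floor 450 90.39395396933534
308 ((593.3479614257812, 172.86135864257812), 27.22300910949707)
floor 628 90.44750427684113
380 ((503.2878112792969, 165.93209838867188), 27.25153350830078)
bowl [548.26846457 124.14587356] 117.77587851925782
```

```bash
python3 - <<'E'
from h import *
import pickle
bot.move_to([500,-310,240],down(45))
c=cam("wrist");cv2.imwrite("pics/w2.png",c["image"]);P=cloud(c);hsv=cv2.cvtColor(c["image"],cv2.COLOR_BGR2HSV)
for n,x,y,h in(("v1",414,-353,74),("v2",587,-238,74),("y1",501,-356,80),("y2",587,-357,80)):
    m=(abs(P[...,2]-h)<4)&(np.hypot(P[...,0]-x,P[...,1]-y)<25)
    if m.sum()<20: print(n,"unseen");continue
    vv,uu=np.nonzero(m);(cu,cv_),rr=cv2.minEnclosingCircle(np.c_[uu,vv].astype(np.float32))
    q=P[m]; print(n,"px",int(cu),int(cv_),"top ctr",cv2.minEnclosingCircle(q[:,:2].astype(np.float32)),np.median(hsv[m],axis=0),"z",np.median(q[:,2]).round(1))
print(bot.read_state()["clock"])
E
```

```text
v1 px 167 151 top ctr ((415.9048767089844, -351.6866760253906), 13.73297119140625) [70.  9. 63.] z 73.6
v2 px 352 188 top ctr ((589.545654296875, -235.93946838378906), 13.666321754455566) [53. 12. 59.] z 73.5
y1 px 224 208 top ctr ((503.35211181640625, -353.8331298828125), 15.470398902893066) [ 28. 153. 143.] z 79.4
y2 px 275 257 top ctr ((589.094482421875, -355.6145935058594), 15.216354370117188) [ 27. 157. 141.] z 79.3
4.4
```

View pics/w2.png

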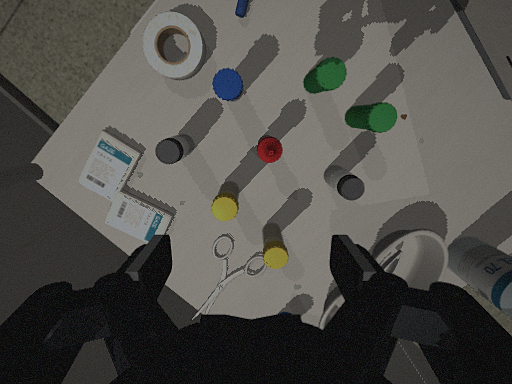

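Candidates in this view:
- **Dark-capped vials:** (169,151) and (350,187). They match on the grey-black cap and a 74 mm top.
- **Yellow-capped tubes:** (224,208) and (275,257). They match on the yellow cap and an 80 mm top.
- **Not meant:** green (325,75) and (371,117), blue (228,84), red (270,150).

One enlarged crop to confirm before I pick.

```bash
python3 -c "
import cv2;i=cv2.imread('pics/w2.png')[110:290,130:400];cv2.imwrite('pics/w2c.png',cv2.resize(i,None,fx=2.9,fy=2.9,interpolation=2))"
```

```text
(no output)
```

View pics/w2c.png

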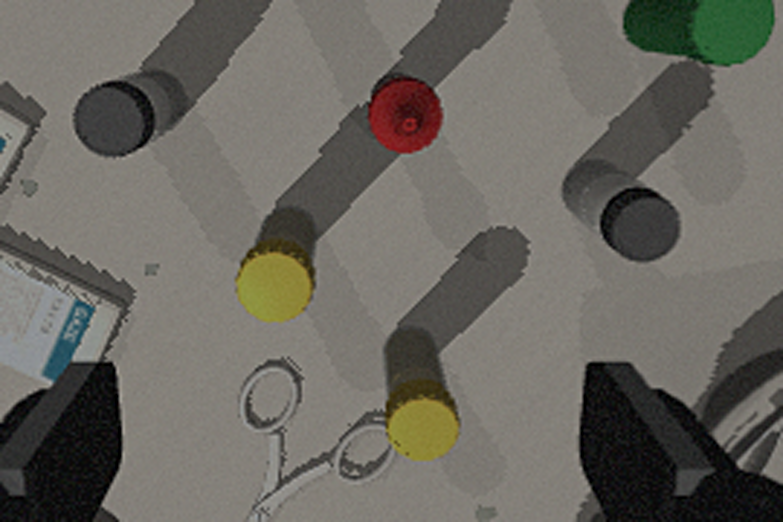

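```bash
cat >> h.py <<'E'
Q=down(45)
def pick(x,y,g,h=240):
    bot.move_gripper(60)
    bot.move_to([x,y,150],Q)
    bot.servo_line([x,y,g],speed=150)
    bot.move_gripper(15,30); s=bot.read_state(); print("grip",s["grip_width"],s["ee_pos"].round(1))
    bot.servo_line([x,y,h],speed=250)
    print("held",bot.read_state()["grip_width"])
def place(x,y,g,h=240):
    bot.move_to([x,y,h],Q)
    print("over",bot.read_state()["grip_width"])
    bot.servo_line([x,y,98+g],speed=150)
    hit=bot.servo_line([x,y,89+g],speed=25,until_force=3)
    s=bot.read_state(); print("down",hit,s["ee_pos"].round(1),s["ft_force"].round(1),"foot z",round(s["ee_pos"][2]-g,1))
def release(x,y,h=240):
    bot.move_gripper(48); bot.servo_line([x,y,h],speed=200); print("clock",bot.read_state()["clock"])
E
python3 - <<'E'
from h import *
pick(589,-236.5,51); place(593.1,172.6,51); print(bot.read_state()["clock"])
c=cam("wrist");cv2.imwrite("pics/w3.png",c["image"]);c=cam("scene");cv2.imwrite("pics/s3.png",c["image"][90:210,150:300].repeat(4,0).repeat(4,1))
E
```

```text
grip 28.112374774070922 [ 589.4 -236.7   51.9]
held 28.178054367750374
over 28.34436823415191
down True [593.6 172.7 141.9] [1.  0.3 5. ] foot z 90.9
10.1417
```

View pics/w3.png

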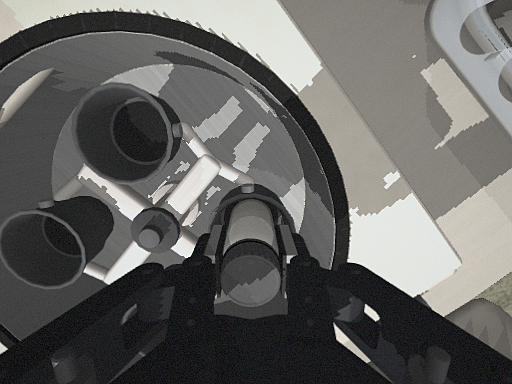

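The wrist view shows the vial (cap at 250,275) standing inside its bucket. Contact came at foot z ≈ 90, so it is on the floor. Releasing and continuing with vial 1, with a check look at the rotor.

```bash
cat >> h.py <<'E'
def rotor(name):
    from scipy.optimize import least_squares
    c=cam("wrist");cv2.imwrite(f"pics/{name}.png",c["image"]);P=cloud(c);q=P.reshape(-1,3)
    m=np.array([551.5,124.])
    rim=q[(abs(q[:,2]-120)<4)&(np.hypot(*(q[:,:2]-m).T)<100)]
    ctr=lambda p:p[:2]+64*np.c_[np.cos(p[2]+np.arange(4)*np.pi/2),np.sin(p[2]+np.arange(4)*np.pi/2)]
    f=lambda p:np.hypot(*(rim[:,None,:2]-ctr(p)[None]).transpose(2,0,1)).min(1)-26
    r=least_squares(f,[*m,-2.279],loss="soft_l1"); print("rotor",r.x.round(2),np.abs(r.fun).mean().round(2))
    for i,b in enumerate(ctr(r.x)):
        k=q[(np.hypot(*(q[:,:2]-b).T)<25)&(q[:,2]>150)&(q[:,2]<185)]
        if len(k)>30:
            zt=np.percentile(k[:,2],95);t=k[k[:,2]>zt-4]; print("bucket",i,b.round(1),"top z",zt.round(1),"ctr",np.round(cv2.minEnclosingCircle(t[:,:2].astype(np.float32))[0],1))
    return ctr(r.x)
E
python3 - <<'E'
from h import *
release(593.1,172.6)
bot.move_to([530,105,340],down(90)); print(rotor("w4").round(1))
pick(415.4,-352.2,51); place(509.9,75.4,51); release(509.9,75.4)
bot.move_to([530,105,340],down(90)); print(rotor("w5").round(1)); print(bot.read_state()["clock"])
E
```

```text
clock 11.2083
rotor [551.76 124.12  -2.28] 1.5
bucket 2 [593.5 172.7] top z 164.5 ctr [591.5 173. ]
[[510.   75.6]
 [600.3  82.4]
 [593.5 172.7]
 [503.2 165.8]]
grip 27.972967421235435 [ 415.7 -352.5   51.8]
held 28.309602593628465
over 28.134531329161277
down True [510.4  75.5 141.6] [2.1 1.4 3.7] foot z 90.6
clock 20.0083
rotor [551.74 124.03  -2.28] 1.6
bucket 0 [510.   75.5] top z 164.7 ctr [509.8  75.9]
bucket 2 [593.4 172.6] top z 164.4 ctr [591.5 173.1]
[[510.   75.5]
 [600.3  82.3]
 [593.4 172.6]
 [503.2 165.7]]
20.7917
```

View pics/w5.png

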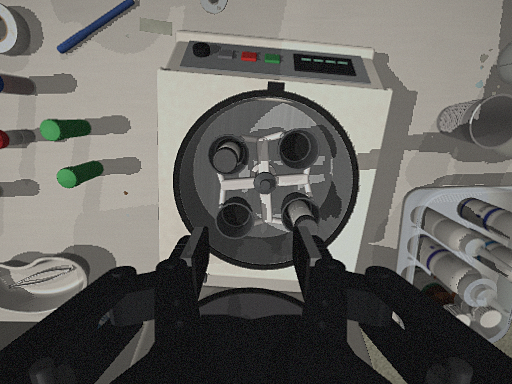

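The picture shows the vials in opposite buckets at (227,155) and (298,212). Their tops are at 164.5 mm, as expected for floor contact, and the rotor has not turned. Now the yellow tubes.

```bash
python3 - <<'E'
from h import *
pick(588.5,-356.3,53); place(600.2,82.4,53); release(600.2,82.4)
bot.move_to([500,105,300],Q)
pick(502.8,-354.5,53); place(503.1,165.7,53); release(503.1,165.7)
bot.move_to([530,105,340],down(90)); print(rotor("w6").round(1)); print(bot.read_state()["clock"])
E
```

```text
grip 28.106322866296026 [ 588.9 -356.5   54. ]
held 28.651552920020258
over 28.19570121543952
down True [600.7  82.4 143.9] [ 0.4 -0.4  5.7] foot z 90.9
clock 28.65
grip 28.305380397399777 [ 503.2 -354.8   53.9]
held 28.394530483315584
over 28.47254420172192
down True [503.6 165.8 143.9] [-0.4  1.1  7.7] foot z 90.9
clock 37.2583
rotor [552.25 124.28  -2.28] 2.15
bucket 0 [510.5  75.8] top z 164.8 ctr [509.8  75.8]
bucket 1 [600.8  82.5] top z 170.4 ctr [600.4  83.7]
bucket 2 [594.  172.8] top z 164.5 ctr [591.7 173.1]
bucket 3 [503.7 166. ] top z 170.6 ctr [503.4 166.8]
[[510.5  75.8]
 [600.8  82.5]
 [594.  172.8]
 [503.7 166. ]]
38.1833
```

View pics/w6.png

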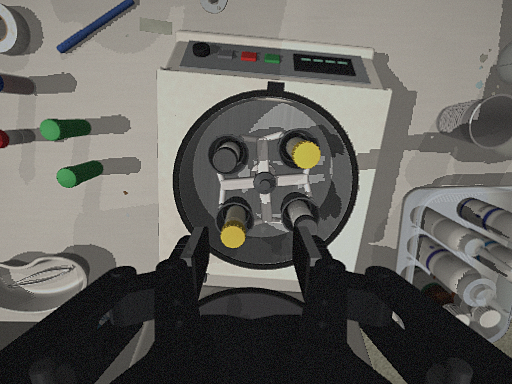

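The picture shows vials at (227,155) and (298,212), and yellow caps opposite each other at (305,155) and (232,236). All tops are at the right heights (164.5 and 170.5 mm). A quick check of the blue tube and red dropper, then I hand in.

```bash
python3 - <<'E'
from h import *
c=cam("side");P=cloud(c)
for n,x,y in(("blue",414,-260),("red",492,-276)):
    q=P[(np.hypot(P[...,0]-x,P[...,1]-y)<22)&(P[...,2]>40)&(P[...,2]<95)]; print(n,len(q),q.mean(0).round(),q[:,2].max().round() if len(q) else None)
if True: bot.finish_job()
E
```

```text
blue 298 [ 412. -265.   69.] 83.0
red 193 [ 489. -280.   63.] 89.0
the job is handed in; nothing more can be done
```

The centrifuge is loaded and I handed the job in at about 38 s of the 106 s allowed. The two dark-capped vials stand in one pair of opposite buckets and the two yellow-capped tubes in the other pair.

- **Seating:** The last wrist view measured the vial tops at about 164.5 mm and the tube tops at about 170.5 mm. Both match standing right down on the 90 mm bucket floors. Three samples stood within about 1.5 mm of their bucket centres; one vial was about 2 mm off.
- **Rotor:** It did not turn while I loaded it.
- **Left alone:** The blue-capped tube and the red dropper bottle still stand at their starting places and heights, from the side camera's depth readings.

No check failed. The cameras disagreed by about 2 mm on some positions, which is within the stated calibration.

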